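# Bring the specimen ball out of its sloping rack onto the microscope stand

## Task

Get the steel specimen ball out of the sloping curved rack and onto its stand. Push it uphill along the covered track, through the sprung gate and into the open bay until the gate has swung shut behind it, without ramming it into the sprung buffer; then lift it out of the bay, set it gently in the ring seat on top of the stand and let go. Leave the other things on the bench where they are.

Things in the scene. Friction and masses are not known exactly. Their poses are not given: they have to be found in the camera images.
- ball_center (a point): Centre of the plain polished steel ball, 60 mm in diameter, 0.3 to 0.6 kg, slippery (friction about 0.3, so grip it firmly, 25 to 40 N). It starts at rest at the lowest point of the track (deck frame x -102, y 0, z 30 mm) and rolls back there whenever it is let go below the gate.
- deck: Sloping white deck of the rack, 285 (x) by 315 (y) mm. Origin: on its surface at the centre of the track's arc. x straight up the slope, y left looking uphill, z square to the deck, tilted 12 degrees from vertical towards the low side, which faces the robot. The track's centreline has radius 100 mm: at angle t from -x towards +y it lies at x = -100 cos t, y = 100 sin t mm, with t from -65 to 90 degrees.
- track_low (a point): Lowest point of the track's floor (deck x -100, y 0, z 0 mm). The track is 64 mm wide between walls 57 mm high, closed at t = -65 degrees. Lips 53 to 57 mm above the floor leave a slot 42 mm wide on the centreline: the ball cannot be lifted out, but shut fingers reach down through the slot behind the ball (to 20 mm above the floor) and can follow the arc. Turn them with it: a flat side held askew jams the ball.
- bay (a point): Centre of the ball when parked in the bay against the shut gate (deck x 33, y 98, z 30 mm, within 3 mm). From t = 90 degrees the ball goes straight uphill along +x at y 100 mm. The bay has no lips or walls, only two guide strips 9 mm high, 8 mm wide, 46 mm apart (keep fingertips above them). Fingers have 35 mm free each side across the track (along y); along x the gate and buffer are in the way.
- gate (a joint): One-way sprung gate, a steel flap 27 mm long and 34 mm high (12 to 46 mm above the deck), 4 mm thick, on an upright pivot at deck x 6, y 139 mm, closed pointing to -y (its tip at y 112 mm). 0 rad closed; grows to 1.6 as the ball pushes it uphill and aside, which takes about 1 to 3 N; springs shut behind the ball and does not open downhill.
- buffer (a joint): Sprung rubber-faced buffer at the top of the bay, face 44 mm wide at deck x 78, y 100, z 11 to 45 mm when free. 0 free, grows as it is pressed uphill, 0.016 m at its hard stop; about 2.4 N to start, then 0.6 N per mm (12 N at the stop). The parked ball is some 15 mm short of it. Once the ball presses on it, the gate can shut; stop a few mm in.
- seat_top (a point): Centre of the upper face of the stand's ring seat, 48 mm above the table. The ring is 62 mm outside and 40 mm inside diameter, 14 mm deep; under it a 60 mm post and a foot disc 110 mm across and 12 mm high.
- ball_home (a point): Where the centre of the ball lies when it is seated in the ring: 22 mm above seat_top.
- ball: The ball itself; its axes turn as it rolls.
- jar: Clear jar with white lid, 72 mm across, 85 mm high, bystander; origin under its middle.
- bottle: White bottle with blue cap, 60 mm across, 160 mm high, bystander; origin under its middle.
- dish: Shallow glass dish, 90 mm across, 16 mm high, bystander; origin under its middle.
- beaker: Glass beaker, 70 mm across, 90 mm high, bystander; origin under its middle.
- slidebox: Grey slide box 90 x 130 x 35 mm, bystander; origin under its middle.
- brush: Brush lying on the bench, bystander.
- driver: Screwdriver lying on the bench, bystander.
- buffer_face (a point): Middle of the buffer's rubber face; moves with it.
Mind the look-alikes: they are no part of the job. Leave any turquoise look-alike of the ball alone. What is shaped like the part that bears seat_top but green is not meant.

How it is judged (in metres and radians):
On the way, in this order (a step that is already met when the one before it is completed fails the run):
1. the ball lies in the bay with the gate shut behind it (x of ball_center in the frame of deck between 0.024 and 0.055 m and y of ball_center in the frame of deck between 0.085 and 0.115 m and z of ball_center in the frame of deck below 0.036 m and value of joint gate below 0.15 rad), for 0.2 s.
2. the ball is lifted clear of the bay (z of ball_center in the frame of deck above 0.075 m), for 0.05 s.
At the end, for the whole second after the job is handed in: The ball is at rest in the ring seat of the stand, its centre within 6 mm of ball_home, released, and the rack's gate is shut (under 0.15 rad) (distance between ball_center and ball_home below 0.006 m and linear speed of ball below 0.03 m/s and value of joint gate below 0.15 rad); the robot touches nothing.
It fails at once if the ball is rammed into the buffer: buffer pressed more than 14.5 mm, onto its hard stop (value of joint buffer above 0.0145 m).
It fails at once if the ball is dropped or banged onto the stand: moving faster than 0.4 m/s within 20 mm of its seated place (a fall of over 10 mm) (distance between ball_center and ball_home below 0.02 m and linear speed of ball above 0.4 m/s).
It fails at once if a bystander is shifted by more than 30 mm (distance of any of jar, bottle, dish, beaker, slidebox, brush, driver from where it was at the start of the episode above 0.03 m).
It also fails if it takes over 59 s, if anything falls off the work surface, if the arm or the gripper's body presses on something with over 40 N, if the wrist force passes 120 N, or if a joint passes its speed limit or range.

## Robot

A 6-joint arm with a two-finger parallel gripper is mounted at the origin on the work surface. World frame = base frame: x ahead of the robot, y to its left, z up, the work surface at z = 0. Lengths are in mm, angles in rad, forces in N, time in s.
With the tool pointing down it reaches from about 350 to 925 mm from the base axis. Payload 6.4 kg.
Tool frame: the origin (TCP) lies at the very end of the fingers, on their centre line; the grasp point (between the pads) lies bot.tcp_to_grasp behind it (bot.tcp_to_grasp is the distance from the TCP to the grasp point, in mm); z points along the fingers, y is the direction in which the jaws open and shut (so a half turn about z gives the same grasp; the last joint's range is limited). The gripper opens to 94 mm and grips with 3 to 60 N. Pads are 16 mm wide; open, the fingers measure 119 mm over their backs; the gripper's body (75 mm by 177 mm) begins 78 mm behind the grasp point.
Start: joints at [1.113, 0.245, 1.558, -0, 1.339, -0.174], TCP at [182, 624.011, 205.455] pointing down, gripper open.
Joint ranges: [-3.13, 3.13], [-1.02, 2.26], [0.13, 2.54], [-0.95, 4.09], [0.21, 2.88], [-2.74, 2.74]. Speed limits (rad/s): [2.57, 2.57, 3.14, 3.14, 3.14, 3.14].

## Interface

Orientations are given as [roll, pitch, yaw] about the fixed x, y, z axes, in that order (R = Rz(yaw) Ry(pitch) Rx(roll)).
In Python, from cell import bot gives the robot as it stands.
- The arm moves only by the shell command python3 -m creep 'ROWS' [FORCE]. ROWS is JSON, a list of rows, each a list of 7 numbers: the closure in counts, from 0 (fully open) to 255 (shut), then the shift along the tool's x, y, z in mm, then the turn, a rotation vector about the tool's x, y, z in degrees. In form: [[grip, x, y, z, rx, ry, rz], ...]. A call has 1 to 10 rows; each row shifts and turns the pose as measured when the row begins, along the tool's axes as they then stand; what a row does not reach is not made up. A row lasts 1/12 s, in which the tool goes at most 41.7 mm and 7.16 degrees, less where a joint would pass 70% of its speed; a pose out of reach is approached as far as the arm can. A call is refused whole if a number of a shift passes 41.7 or a number of a turn 7.16, either way. A call with a gripper value outside its range is refused whole. The fingers move at their own pace and stop on an object; FORCE is the grip in N (left out, the last holds). Time passes only in rows, so rows that do not move let the fingers close. It gives the time, the measured TCP pose, the force and the opening at its end, in the units of the state.
- bot.read_state(): the state, without advancing time (a new reading comes with each control period).
- bot.camera(name): name is "scene" or "top"; returns a dict with "img" (420x560x3 uint8, red, green, blue), "depth" (420x560 float32, mm along the optical axis (not along the pixel's ray), 0 where there is no reading), "K" (3x3 intrinsics, pixels), "pose" (4x4, takes a point from camera to world coordinates). Camera axes: x right, y up, looking along -z (the intrinsics and any distortion apply to the point x, -y, -z); pixel columns grow to the right and rows downward; lengths in mm; the calibration is good to about 2 mm. A picture is of the moment at which its call begins.
- bot.close_job(): hands the job in, once; it reports no verdict.
The state is a dict: "t": time; "joints": joint angles; "joint_vel": joint speeds; "effort": joint torques, N m; "position": TCP position; "ee_rot": TCP orientation; "force": force on the tool from outside, world axes, zero at the start; "torque": the same for the moment, N m; "gripper_width": finger opening in mm.
Only numpy, scipy, OpenCV 4.12 (cv2) and the standard library are available. Lean on these libraries where they do the work, as an engineer would, in place of code of your own. Each camera call takes 0.05 s, during which the arm holds its last target. There are 200 camera calls.

## Working session

There is one attempt and no reset: what is moved stays moved. The work goes in short steps, Python scripts to look and compute and a shell command to move; the robot and the scene stay as the last step left them, time stands still between calls to the robot, and variables do not carry over. Pictures are saved under pics/ and viewed, about 8 in all and at most 12, crops included, and the job is handed in when it is done.

```bash
ls; mkdir -p pics; python3 - <<'E'
from cell import bot
import cv2,numpy as np
s=bot.read_state();print(s, bot.tcp_to_grasp)
for n in("scene","top"):
    c=bot.camera(n);cv2.imwrite(f"pics/{n}0.png",c["img"][:,:,::-1]);np.savez(f"{n}0.npz",**c);print(n,c["K"].tolist(),c["pose"].round(3).tolist(),c.keys())
E
```

```text
pics
{'t': 0.0, 'joints': array([ 1.11291538e+00,  2.45795314e-01,  1.55899518e+00, -2.60551972e-05,
        1.33869376e+00, -1.74080020e-01]), 'joint_vel': array([-0.00032822,  0.00020864, -0.00174302,  0.00019316,  0.00026706,
       -0.00026476]), 'effort': array([ 2.90980519e-03, -4.15835774e+01, -3.14603055e+01,  6.85858307e-02,
        3.32073856e-02, -1.46614889e-04]), 'position': array([181.72554527, 623.45924719, 204.36748929]), 'ee_rot': array([-3.13972526e+00, -3.02665998e-04,  2.85779746e+00]), 'force': array([-0.91332508,  0.52417388,  0.68659131]), 'torque': array([ 0.01057596,  0.0017148 , -0.04190871]), 'gripper_width': 93.73604126415471} 18.8
scene [[500.21759380914483, 0.0, 285.8533176231983], [0.0, 500.21759380914483, 210.6665339799268], [0.0, 0.0, 1.0]] [[0.863, -0.422, 0.277, 870.65], [0.505, 0.715, -0.483, -628.375], [0.005, 0.557, 0.831, 1186.629], [0.0, 0.0, 0.0, 1.0]] dict_keys(['img', 'depth', 'K', 'pose'])
top [[409.61008936437753, 0.0, 276.5093611570138], [0.0, 409.61008936437753, 211.1556886488238], [0.0, 0.0, 1.0]] [[-0.018, 0.998, -0.06, 427.226], [-1.0, -0.017, 0.012, 5.953], [0.011, 0.06, 0.998, 1291.159], [0.0, 0.0, 0.0, 1.0]] dict_keys(['img', 'depth', 'K', 'pose'])
```

View pics/scene0.png

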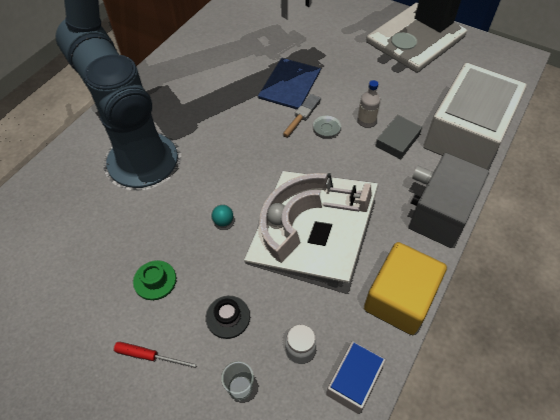

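View pics/top0.png

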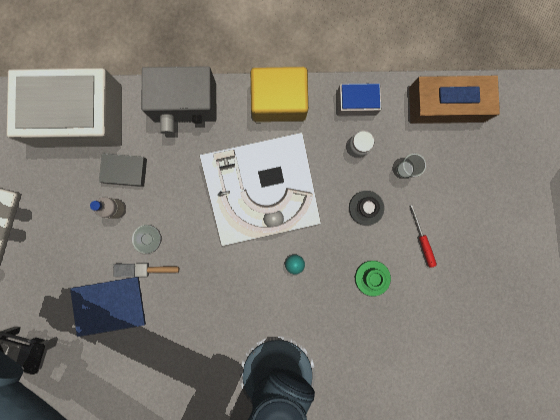

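```bash
cat > h.py <<'E'
import numpy as np,cv2
from scipy.spatial.transform import Rotation as Rot
def cloud(c):
    d=c["depth"];K=c["K"];v,u=np.mgrid[:d.shape[0],:d.shape[1]]
    p=np.stack([(u-K[0,2])/K[0,0]*d,-(v-K[1,2])/K[1,1]*d,-d],-1)
    return p@c["pose"][:3,:3].T+c["pose"][:3,3]
def ray(c,u,v):
    K=c["K"];r=np.array([(u-K[0,2])/K[0,0],-(v-K[1,2])/K[1,1],-1.]);r=c["pose"][:3,:3]@r
    return c["pose"][:3,3],r/np.linalg.norm(r)
def onplane(c,u,v,n,d): # n.p=d
    o,r=ray(c,u,v);return o+r*(d-n@o)/(n@r)
def tri(c1,p1,c2,p2):
    A=0;b=0;rs=[ray(c1,*p1),ray(c2,*p2)]
    for o,r in rs:
        M=np.eye(3)-np.outer(r,r);A=A+M;b=b+M@o
    x=np.linalg.solve(A,b);return x,[np.linalg.norm((np.eye(3)-np.outer(r,r))@(x-o)) for o,r in rs]
def sphere(P):
    A=np.c_[2*P,np.ones(len(P))];s=np.linalg.lstsq(A,(P**2).sum(1),rcond=None)[0];return s[:3],np.sqrt(s[3]+s[:3]@s[:3])
E
python3 - <<'E'
from h import *
box={"scene":(240,165,385,290),"top":(195,130,325,250)}
for n in("scene","top"):
    c=dict(np.load(n+"0.npz"));P=cloud(c);I=c["img"].astype(int)
    x0,y0,x1,y1=box[n];m=np.zeros(P.shape[:2],bool);m[y0:y1,x0:x1]=1
    sat=I.max(2)-I.min(2);w=m&(I.min(2)>165)&(sat<22)&(P[...,2]>15)&(P[...,2]<140)
    Q=P[w]
    # robust plane
    for k in range(8):
        A=np.c_[Q[:,:2],np.ones(len(Q))];s=np.linalg.lstsq(A,Q[:,2],rcond=None)[0];r=Q[:,2]-A@s;Q=Q[abs(r)<max(2.5,20-3*k)]
    nn=np.array([-s[0],-s[1],1]);L=np.linalg.norm(nn);nn/=L;d=s[2]/L
    print(n,len(Q),"n",nn.round(4),"d",d.round(2),"tilt",np.degrees(np.arccos(nn[2])),"yaw",np.degrees(np.arctan2(-nn[1],-nn[0])))
    H=P@nn-d
    mm=(m&(abs(H)<4)&(I.min(2)>120)&(P[...,2]>12)).astype(np.uint8)
    cs=max(cv2.findContours(mm,0,1)[0],key=cv2.contourArea)
    hull=cv2.convexHull(cs)[:,0];W=np.array([onplane(c,u,v,nn,d) for u,v in hull])
    yaw=np.arctan2(-nn[1],-nn[0]);z=nn;y=np.cross(z,[np.cos(yaw),np.sin(yaw),0]);y/=np.linalg.norm(y);x=np.cross(y,z)
    uv=np.c_[W@x,W@y].astype(np.float32);rc=cv2.minAreaRect(uv);print("rect(in deck xy)",rc)
    ctr=rc[0][0]*x+rc[0][1]*y+d*z;print("deck centre world",ctr.round(1), 'corners',[np.round(b[0]*x+b[1]*y+d*z,1).tolist() for b in cv2.boxPoints(rc)])
    # wall tops at H~57
    wl=m&(abs(H-57)<3);E=np.c_[P[wl]@x,P[wl]@y];print("lips n",len(E),E.min(0)-rc[0],E.max(0)-rc[0])
    # table, stand
    T=P[300:340,150:300] if n=="scene" else P[280:400,150:220]
    # black stand
    sx=(190,285,265,345) if n=="scene" else (345,185,390,230)
    q=np.zeros_like(m);q[sx[1]:sx[3],sx[0]:sx[2]]=1
    for lo,hi in((42,54),(7,17),(-5,5)):
        k=q&(P[...,2]>lo)&(P[...,2]<hi)&((I.max(2)<75)|(lo<0));S=P[k];print("stand",lo,len(S),np.median(S,0).round(1),S.min(0).round(1),S.max(0).round(1))
        if lo>0: 
            hu=cv2.convexHull(S[:,:2].astype(np.float32));print("   circ",cv2.minEnclosingCircle(hu))
    # ball
    bx=(262,198,292,228) if n=="scene" else (260,205,290,230)
    cr=c["img"][bx[1]-15:bx[3]+15,bx[0]-25:bx[2]+25,::-1]
    cv2.imwrite(f"pics/b_{n}.png",cv2.resize(cr,None,fx=5,fy=5,interpolation=2))
    bc={"scene":(277,213),"top":(273,218)}[n]
    B=P[bc[1]-5:bc[1]+6,bc[0]-5:bc[0]+6].reshape(-1,3);B=B[B@nn-d>40];print("ball",B[(B@nn).argmax()].round(1),sphere(B))
E
```

```text
scene 4045 n [-0.2027 -0.0425  0.9783] d -64.29 tilt 11.951410122742846 yaw 11.841973402427657
rect(in deck xy) ((563.7484130859375, -78.452880859375), (314.24609375, 285.7876892089844), 89.9205322265625)
deck centre world [568.9  39.1  53.8] corners [[464.1, -143.2, 24.2], [737.8, -86.2, 83.4], [673.7, 221.4, 83.5], [400.0, 164.5, 24.3]]
lips n 1126 [-127.47186824 -143.69815577] [133.01527738 124.30661125]
stand 42 293 [ 511.9 -290.1   48.4] [ 481.  -320.4   42. ] [ 541.8 -258.5   53.9]
   circ ((511.5968017578125, -289.3993835449219), 31.55907440185547)
stand 7 814 [ 526.6 -304.2   12.9] [ 458.7 -344.8    7. ] [ 566.7 -236.7   17. ]
   circ ((512.8132934570312, -290.62591552734375), 55.05471420288086)
stand -5 2839 [ 501.7 -280.1    1. ] [ 377.2 -391.9   -5. ] [ 624.7 -169.3    5. ]
ball [483.  -10.8  97.7] (array([488.92714817,  -9.70165508,  91.75216382]), np.float64(13.226316988213947))
top 4729 n [-0.2029 -0.0402  0.9784] d -65.56 tilt 11.937329319395614 yaw 11.200466955279614
rect(in deck xy) ((562.0194702148438, -73.22203063964844), (284.2880859375, 314.2608947753906), 0.4439105689525604)
deck centre world [566.9  37.6  52.1] corners [[399.0, 163.4, 22.5], [462.4, -144.4, 23.0], [734.8, -88.2, 81.8], [671.4, 219.6, 81.3]]
lips n 1020 [-124.99292737 -143.49969259] [132.99524103 123.30319474]
stand 42 186 [ 509.1 -292.7   48. ] [ 478.9 -322.6   42. ] [ 540.6 -260.8   53.7]
   circ ((509.35760498046875, -291.4664306640625), 31.24573516845703)
stand 7 387 [ 507.9 -285.9   12.1] [ 458.6 -344.     7.1] [ 562.9 -236.6   16.9]
   circ ((509.88543701171875, -290.0111389160156), 54.652408599853516)
stand -5 1004 [ 5.238e+02 -3.037e+02  2.000e-01] [ 441.9 -368.5   -4.9] [ 584.  -223.9    5. ]
ball [472.9  -3.2  96.5] (array([479.20230465,   2.36993339,  79.5124104 ]), np.float64(16.67278795811404))
```

```bash
python3 - <<'E'
from h import *
from scipy.optimize import least_squares
yaw=np.radians(11.75);R=(Rot.from_euler('z',yaw)*Rot.from_euler('y',-np.radians(12))).as_matrix()
print(R.round(4))
C={"scene":np.array([568.9,39.1,53.8]),"top":np.array([566.9,37.6,52.1])}
bx={"scene":(277,213),"top":(273,218)}
for n in C:
    c=dict(np.load(n+"0.npz"));P=(cloud(c)-C[n])@R;I=c["img"]
    m=(abs(P[...,:2])<[140,155]).all(-1)&(abs(P[...,2]-57)<3.5)
    S=P[m][:,:2];
    ctr=np.array([10.,-12.])
    for k in range(6):
        d=S-ctr;t=np.degrees(np.arctan2(d[:,1],-d[:,0]));r=np.hypot(*d.T)
        o=[];i=[]
        for a in range(-55,80,5):
            q=(t>=a)&(t<a+5)
            if q.sum()>3:
                qo=q&(r>110);qi=q&(r<95)
                if qo.sum()>2:o.append(S[qo][r[qo].argmax()])
                if qi.sum()>2:i.append(S[qi][r[qi].argmin()])
        o=np.array(o);i=np.array(i)
        f=lambda p:np.r_[np.hypot(*(o-p[:2]).T)-p[2],np.hypot(*(i-p[:2]).T)-p[3]]
        s=least_squares(f,[*ctr,140,60],loss='soft_l1',f_scale=1.);ctr=s.x[:2]
    print(n,s.x.round(1),len(o),len(i),"rms",np.sqrt((f(s.x)**2).mean()).round(2), "origin",(C[n]+R@[*ctr,0]).round(1))
    u,v=bx[n];B=P[v-9:v+10,u-9:u+10].reshape(-1,3);B=B[(B[:,2]>35)]
    loc=B-[*ctr,0]
    rr=np.hypot(loc[:,0],loc[:,1]);B=B[(rr<119)&(rr>81)&(abs(loc[:,1])<28)]
    g=lambda p:np.linalg.norm(B-p,axis=1)-30
    b=least_squares(g,[ctr[0]-102,ctr[1],30],loss='soft_l1');print("ball rel arc centre",(b.x-[*ctr,0]).round(1),len(B),"res",np.median(abs(b.fun)).round(2))
    # gate/buffer: things above deck near bay
    L=P-[*ctr,0]
    q=(L[...,0]>60)&(L[...,0]<115)&(abs(L[...,1]-100)<40)&(L[...,2]>15)&(L[...,2]<70);
    print("buffer area pts",L[q].min(0).round(0),L[q].max(0).round(0),np.median(L[q],0).round(0))
    x0,y0,x1,y1={"scene":(240,165,385,290),"top":(195,130,325,250)}[n]
    if n=="scene": cv2.imwrite("pics/crop.png",cv2.resize(I[y0:y1,x0:x1,::-1],None,fx=5,fy=4.6,interpolation=2))
E
```

```text
[[ 0.9577 -0.2036 -0.2036]
 [ 0.1992  0.979  -0.0423]
 [ 0.2079 -0.      0.9781]]
scene [ 11.8 -16.9 138.4  62.5] 27 27 rms 0.97 origin [583.6  24.9  56.2]
ball rel arc centre [-101.7    0.4   29.6] 221 res 1.44
buffer area pts [77. 67. 15.] [115. 131.  54.] [94. 95. 41.]
top [ 11.7 -17.3 137.3  62.3] 27 27 rms 0.79 origin [581.7  23.   54.5]
ball rel arc centre [-101.5   -0.    29.5] 229 res 1.06
buffer area pts [79. 70. 15.] [115. 129.  55.] [105.  99.  46.]
```

View pics/crop.png

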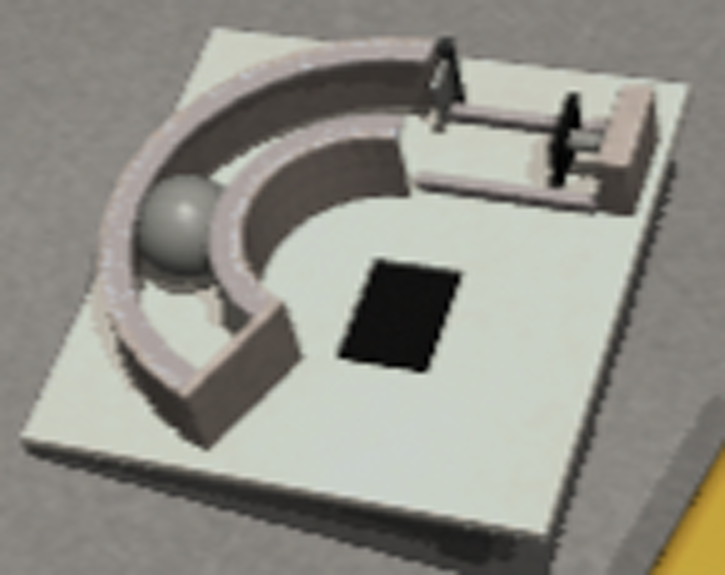

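```bash
cat >> h.py <<'E'
O=np.array([582.7,24.,55.3]);yaw=np.radians(11.75)
RD=(Rot.from_euler('z',yaw)*Rot.from_euler('y',-np.radians(12))).as_matrix()
def cur(bot):
    s=bot.read_state();return s["position"],Rot.from_euler('xyz',s["ee_rot"]).as_matrix(),s
def deckR(phi):  # tool x along push direction at track angle phi, z into deck
    a=np.radians(90-phi);x=np.array([np.cos(a),np.sin(a),0]);z=np.array([0,0,-1.]);return RD@np.c_[x,np.cross(z,x),z]
def deckP(x,y,z): return O+RD@[x,y,z]
def push(tb,z=22,gap=38,lag=8):  # finger pose for ball angle tb
    t=np.radians(tb);f=np.radians(tb-lag);b=np.array([-np.cos(t),np.sin(t)])*100;d=np.array([np.sin(f),np.cos(f)])
    return deckP(*(b-gap*d),z),deckR(tb-lag)
def rows(bot,way,grip,step=38,ang=6.8):
    p,R,s=cur(bot);out=[]
    for q,Q in way:
        w=Rot.from_matrix(R.T@Q).as_rotvec(degrees=True)
        n=max(1,int(np.ceil(max(np.linalg.norm(q-p)/step,np.linalg.norm(w)/ang))))
        dR=Rot.from_rotvec(w/n,degrees=True).as_matrix();dp=(q-p)/n
        for _ in range(n):
            out.append([grip,*(R.T@dp).round(1).tolist(),*(w/n).round(1).tolist()]);R=R@dR
        p=q;R=Q
    for i in range(0,len(out),10): print(str(out[i:i+10]).replace(' ',''))
def where(bot):
    p,R,s=cur(bot);l=RD.T@(p-O);x=RD.T@R
    print("t",round(s["t"],2),"deck",l.round(1),"r,t",np.hypot(l[0],l[1]).round(1),np.degrees(np.arctan2(l[1],-l[0])).round(1),"phi",round(90-np.degrees(np.arctan2(x[1,0],x[0,0])),1),"z",x[:,2].round(3),"F",s["force"].round(1),"w",round(s["gripper_width"],1),"pos",p.round(1))
E
python3 - <<'E'
from h import *;from cell import bot
where(bot)
q,Q=push(-14,z=105);rows(bot,[(q,Q)],255)
E
```

```text
t 0.1 deck [-233.5  668.6  202.1] r,t 708.2 70.7 phi -61.5 z [-0.209 -0.001 -0.978] F [-0.7 -0.4  0.4] w 94.4 pos [181.8 623.5 204.5]
[[255,-24.5,-28.2,3.2,-0.5,-0.4,2.0],[255,-25.4,-27.4,3.2,-0.5,-0.4,2.0],[255,-26.4,-26.5,3.1,-0.5,-0.4,2.0],[255,-27.2,-25.6,3.1,-0.5,-0.4,2.0],[255,-28.1,-24.6,3.1,-0.5,-0.4,2.0],[255,-28.9,-23.7,3.1,-0.5,-0.4,2.0],[255,-29.7,-22.7,3.2,-0.5,-0.4,2.0],[255,-30.4,-21.7,3.2,-0.5,-0.4,2.0],[255,-31.1,-20.6,3.2,-0.5,-0.4,2.0],[255,-31.8,-19.5,3.3,-0.5,-0.4,2.0]]
[[255,-32.5,-18.5,3.4,-0.5,-0.4,2.0],[255,-33.1,-17.3,3.5,-0.5,-0.4,2.0],[255,-33.6,-16.2,3.6,-0.5,-0.4,2.0],[255,-34.1,-15.1,3.7,-0.5,-0.4,2.0],[255,-34.6,-13.9,3.8,-0.5,-0.4,2.0],[255,-35.0,-12.7,4.0,-0.5,-0.4,2.0],[255,-35.4,-11.5,4.1,-0.5,-0.4,2.0],[255,-35.8,-10.3,4.3,-0.5,-0.4,2.0],[255,-36.1,-9.1,4.5,-0.5,-0.4,2.0],[255,-36.4,-7.9,4.7,-0.5,-0.4,2.0]]
```

```bash
python3 -m creep '[[255,-24.5,-28,3,-0.5,-0.4,2],[255,-25.5,-27.5,3,-0.5,-0.4,2],[255,-26.5,-26.5,3,-0.5,-0.4,2],[255,-27,-25.5,3,-0.5,-0.4,2],[255,-28,-24.5,3,-0.5,-0.4,2],[255,-29,-23.5,3,-0.5,-0.4,2],[255,-29.5,-22.5,3,-0.5,-0.4,2],[255,-30.5,-21.5,3,-0.5,-0.4,2],[255,-31,-20.5,3,-0.5,-0.4,2],[255,-32,-19.5,3,-0.5,-0.4,2]]' 30; python3 -m creep '[[255,-32.5,-18.5,3,-0.5,-0.4,2],[255,-33,-17.5,3,-0.5,-0.4,2],[255,-33.5,-16,3,-0.5,-0.4,2],[255,-34,-15,3,-0.5,-0.4,2],[255,-34.5,-14,3,-0.5,-0.4,2],[255,-35,-12.5,4,-0.5,-0.4,2],[255,-35.5,-11.5,4,-0.5,-0.4,2],[255,-36,-10,4,-0.5,-0.4,2]]'
python3 - <<'E'
from h import *;from cell import bot
where(bot)
q,Q=push(-14,z=85);rows(bot,[(q,Q)],255)
E
```

```text
t: 0.93
position: [337.0, 274.0, 166.4]
ee_rot: [3.046, 0.055, 2.503]
force: [0.1, -0.1, -0.2]
gripper_width: 30.9
t: 1.6
position: [459.9, -12.7, 140.5]
ee_rot: [2.951, 0.074, 2.203]
force: [0.4, 0.1, 0.1]
gripper_width: 0.4
t 1.6 deck [-107.2  -10.9  109.9] r,t 107.8 -5.8 phi -24.8 z [-0.006  0.012 -1.   ] F [0.4 0.1 0.1] w 0.4 pos [459.9 -12.7 140.5]
[[255,-27.3,0.9,12.1,-0.0,-0.4,1.4],[255,-27.2,1.6,12.3,-0.0,-0.4,1.4]]
```

```bash
python3 -m creep '[[255,-27,1,12,0,-0.4,1.4],[255,-27,1.6,12,0,-0.4,1.4],[255,0,0,0,0,0,0]]'
python3 - <<'E'
from h import *;from cell import bot
where(bot)
q,Q=push(-14,z=85);rows(bot,[(q,Q)],255)
q1,_=push(-14,z=22);rows(bot,[(q,Q),(q1,Q)],255,step=12)
c=bot.camera("scene");cv2.imwrite("pics/s1.png",cv2.resize(c["img"][150:300,200:400,::-1],None,fx=4,fy=4))
E
```

```text
t: 1.85
position: [500.1, -62.9, 120.4]
ee_rot: [2.947, 0.08, 2.139]
force: [-0.4, 0.4, 0.8]
gripper_width: 0.5
t 1.85 deck [-82.9 -68.2  84.1] r,t 107.4 -39.4 phi -21.3 z [ 0.001 -0.005 -1.   ] F [-0.4  0.4  0.8] w 0.5 pos [500.1 -62.9 120.4]
[[255,8.1,3.3,-0.9,-0.1,0.3,-0.7]]
[[255,8.1,3.3,-0.9,-0.1,0.3,-0.7],[255,-0.0,0.0,10.5,0.0,0.0,0.0],[255,-0.0,0.0,10.5,0.0,0.0,0.0],[255,-0.0,0.0,10.5,0.0,0.0,0.0],[255,-0.0,0.0,10.5,0.0,0.0,0.0],[255,-0.0,0.0,10.5,0.0,0.0,0.0],[255,-0.0,0.0,10.5,0.0,0.0,0.0]]
```

View pics/s1.png

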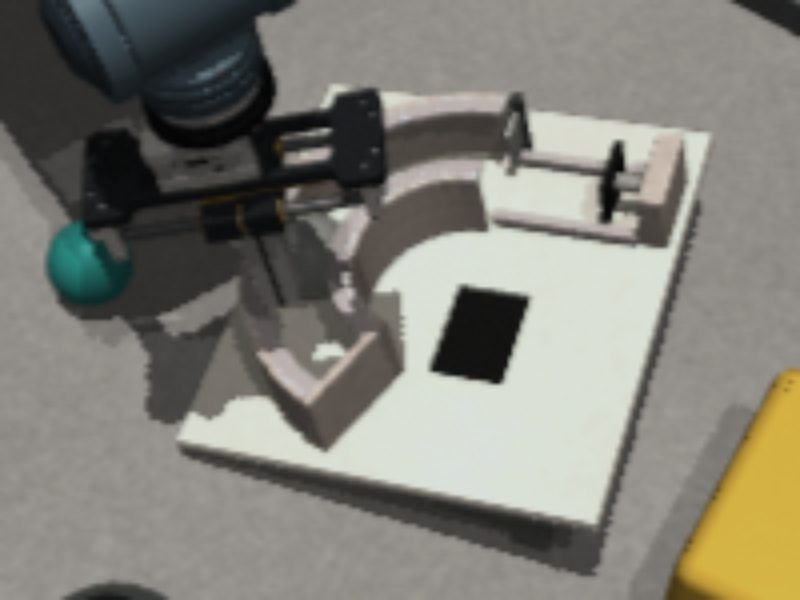

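```bash
python3 -m creep '[[255,8,3.3,-1,0,0.3,-0.7],[255,0,0,0,0,0,0]]'
python3 - <<'E'
from h import *;from cell import bot
where(bot)
q,Q=push(-14,z=85);rows(bot,[(q,Q)],255)
E
```

```text
t: 2.07
position: [495.8, -51.3, 121.0]
ee_rot: [2.95, 0.073, 2.155]
force: [0.9, -0.2, -0.6]
gripper_width: 0.1
t 2.07 deck [-84.6 -56.   85.2] r,t 101.5 -33.5 phi -22.1 z [-0.004  0.004 -1.   ] F [ 0.9 -0.2 -0.6] w 0.1 pos [495.8 -51.3 121. ]
[[255,-3.8,0.4,0.1,-0.1,-0.3,0.1]]
```

```bash
python3 -m creep '[[255,-2,0,11,0,0,0],[255,0,0,11,0,0,0],[255,0,0,11,0,0,0],[255,0,0,11,0,0,0],[255,0,0,10,0,0,0],[255,0,0,8,0,0,0],[255,0,0,0,0,0,0]]'
python3 - <<'E'
from h import *;from cell import bot
where(bot)
rows(bot,[push(t) for t in range(-9,22,5)],255,step=8)
E
```

```text
t: 2.65
position: [508.6, -42.7, 58.2]
ee_rot: [2.946, 0.078, 2.168]
force: [-0.5, 0.4, 0.8]
gripper_width: 0.3
t 2.65 deck [-83.6 -50.2  20.7] r,t 97.5 -31.0 phi -22.9 z [ 0.001  0.003 -1.   ] F [-0.5  0.4  0.8] w 0.3 pos [508.6 -42.7  58.2]
[[255,-0.1,-4.4,-1.3,0.1,-0.2,5.9],[255,4.4,-0.9,0.0,-0.0,-0.0,2.5],[255,4.3,-1.1,0.0,-0.0,-0.0,2.5],[255,4.4,-0.9,-0.0,-0.0,-0.0,2.5],[255,4.3,-1.1,-0.0,-0.0,-0.0,2.5],[255,4.4,-0.9,0.0,-0.0,-0.0,2.5],[255,4.3,-1.1,0.0,-0.0,-0.0,2.5],[255,4.4,-0.9,-0.0,0.0,-0.0,2.5],[255,4.3,-1.1,-0.0,0.0,-0.0,2.5],[255,4.4,-0.9,0.0,-0.0,0.0,2.5]]
[[255,4.3,-1.1,0.0,-0.0,0.0,2.5],[255,4.4,-0.9,-0.0,0.0,0.0,2.5],[255,4.3,-1.1,-0.0,0.0,0.0,2.5]]
```

```bash
python3 -m creep '[[255,0,-4.4,-1.3,0.1,-0.2,5.9],[255,4.4,-1,0,0,0,2.5],[255,4.4,-1,0,0,0,2.5],[255,4.4,-1,0,0,0,2.5],[255,4.4,-1,0,0,0,2.5],[255,4.4,-1,0,0,0,2.5],[255,4.4,-1,0,0,0,2.5]]'
python3 - <<'E'
from h import *;from cell import bot
where(bot)
rows(bot,[push(t) for t in range(11,38,5)],255,step=8)
E
```

```text
t: 3.23
position: [491.6, -22.6, 58.6]
ee_rot: [2.926, 0.01, 1.795]
force: [0.4, -0.7, 0.5]
gripper_width: 0.8
t 3.23 deck [-95.8 -27.1  23.8] r,t 99.6 -15.8 phi -1.2 z [ 0.007 -0.006 -1.   ] F [ 0.4 -0.7  0.5] w 0.8 pos [491.6 -22.6  58.6]
[[255,4.1,-2.1,0.8,0.2,0.2,2.1],[255,4.1,-2.2,0.9,0.2,0.2,2.1],[255,4.4,-0.9,0.0,-0.0,0.0,2.5],[255,4.3,-1.1,0.0,-0.0,0.0,2.5],[255,4.4,-0.9,-0.0,0.0,0.0,2.5],[255,4.3,-1.1,-0.0,0.0,0.0,2.5],[255,4.4,-0.9,-0.0,-0.0,0.0,2.5],[255,4.3,-1.1,-0.0,-0.0,0.0,2.5],[255,4.4,-0.9,0.0,-0.0,-0.0,2.5],[255,4.3,-1.1,0.0,-0.0,-0.0,2.5]]
[[255,4.4,-0.9,0.0,0.0,-0.0,2.5],[255,4.3,-1.1,0.0,0.0,-0.0,2.5]]
```

```bash
python3 -m creep '[[255,4.2,-2,0.8,0.2,0.2,2.1],[255,4.2,-2,0.8,0.2,0.2,2.1],[255,4.4,-1,0,0,0,2.5],[255,4.4,-1,0,0,0,2.5],[255,4.4,-1,0,0,0,2.5],[255,4.4,-1,0,0,0,2.5],[255,4.4,-1,0,0,0,2.5],[255,4.4,-1,0,0,0,2.5]]'
python3 - <<'E'
from h import *;from cell import bot
where(bot)
rows(bot,[push(t) for t in range(31,58,5)],255,step=8)
c=bot.camera("top");cv2.imwrite("pics/t2.png",cv2.resize(c["img"][120:260,180:340,::-1],None,fx=4,fy=4))
E
```

```text
t: 3.9
position: [489.2, 4.8, 65.9]
ee_rot: [2.915, -0.049, 1.458]
force: [-5.2, -17.3, 0.6]
gripper_width: 0.3
t 3.9 deck [-91.1   0.3  30.2] r,t 91.1 0.2 phi 18.4 z [ 0.021 -0.025 -0.999] F [ -5.2 -17.3   0.6] w 0.3 pos [489.2   4.8  65.9]
[[255,4.2,-4.8,2.5,0.5,0.3,1.5],[255,4.0,-4.8,2.6,0.5,0.3,1.5],[255,3.9,-4.9,2.7,0.5,0.3,1.5],[255,4.4,-0.9,0.0,0.0,-0.0,2.5],[255,4.3,-1.1,0.0,0.0,-0.0,2.5],[255,4.4,-0.9,-0.0,0.0,-0.0,2.5],[255,4.3,-1.1,-0.0,0.0,-0.0,2.5],[255,4.4,-0.9,-0.0,0.0,0.0,2.5],[255,4.3,-1.1,-0.0,0.0,0.0,2.5],[255,4.4,-0.9,0.0,0.0,0.0,2.5]]
[[255,4.3,-1.1,0.0,0.0,0.0,2.5],[255,4.4,-0.9,-0.0,-0.0,0.0,2.5],[255,4.3,-1.1,-0.0,-0.0,0.0,2.5]]
```

View pics/t2.png

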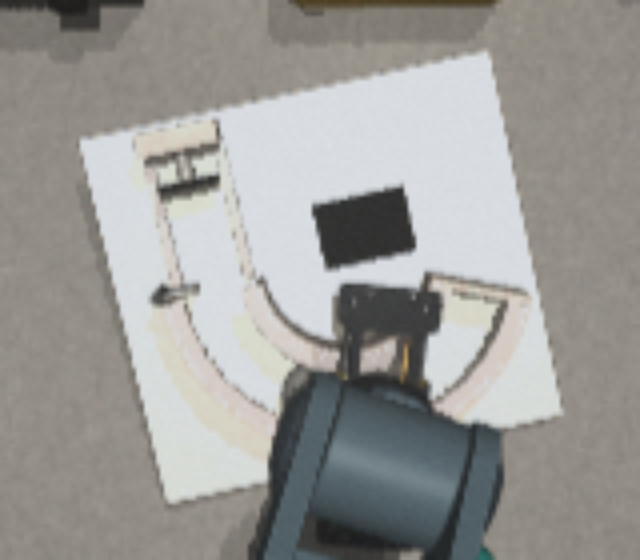

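```bash
python3 -m creep '[[255,-5,0,2,0.5,0.4,-1],[255,-5,-4,3,0.5,0.4,-1],[255,0,-4,3,0.5,0.4,-1],[255,0,0,0,0,0,0]]'
python3 - <<'E'
from h import *;from cell import bot
where(bot)
rows(bot,[push(t) for t in range(18,40,4)],255,step=8)
E
```

```text
t: 4.28
position: [483.1, -4.0, 58.0]
ee_rot: [2.934, -0.057, 1.518]
force: [0.0, -0.1, 0.4]
gripper_width: 0.6
t 4.28 deck [-100.4   -7.2   24.1] r,t 100.6 -4.1 phi 15.1 z [ 0.005  0.001 -1.   ] F [ 0.  -0.1  0.4] w 0.6 pos [483.1  -4.   58. ]
[[255,0.3,-1.5,2.1,0.3,-0.1,-5.1],[255,7.0,-1.4,-0.0,0.0,0.0,4.0],[255,7.0,-1.4,-0.0,-0.0,0.0,4.0],[255,7.0,-1.4,0.0,-0.0,-0.0,4.0],[255,7.0,-1.4,0.0,0.0,0.0,4.0],[255,7.0,-1.4,0.0,-0.0,-0.0,4.0]]
```

```bash
python3 -m creep '[[255,1,-1.5,2,0.3,0,-3],[255,4,-1.3,0.5,0,0,0],[255,4,-1.3,0.5,0,0,2],[255,4,-1.3,0.5,0,0,2.4]]'
python3 - <<'E'
from h import *;from cell import bot
where(bot)
rows(bot,[push(t) for t in range(26,40,4)],255,step=5)
E
```

```text
t: 4.62
position: [482.3, 7.3, 57.5]
ee_rot: [2.932, -0.057, 1.489]
force: [1.0, -3.1, 2.1]
gripper_width: 0.5
t 4.62 deck [-99.    4.   23.3] r,t 99.1 2.3 phi 16.7 z [ 0.008 -0.006 -1.   ] F [ 1.  -3.1  2.1] w 0.5 pos [482.3   7.3  57.5]
[[255,2.7,-3.6,1.2,0.5,0.2,1.3],[255,3.5,-0.7,0.0,-0.0,-0.0,2.0],[255,3.5,-0.8,0.0,-0.0,-0.0,2.0],[255,3.5,-0.7,0.0,0.0,0.0,2.0],[255,3.5,-0.8,0.0,0.0,0.0,2.0],[255,3.5,-0.7,0.0,-0.0,-0.0,2.0],[255,3.5,-0.8,0.0,-0.0,-0.0,2.0]]
```

```bash
python3 -m creep '[[255,3.5,-3,1.2,0.4,0.2,1.3],[255,4,-1.6,0.7,0.1,0,2],[255,4,-1.6,0.7,0.1,0,2],[255,4,-1.6,0.7,0.1,0,2],[255,4,-1.6,0.7,0.1,0,2]]'
python3 - <<'E'
from h import *;from cell import bot
where(bot)
rows(bot,[push(t) for t in range(35,50,4)],255,step=5)
E
```

```text
t: 5.03
position: [479.6, 28.2, 56.7]
ee_rot: [2.95, -0.09, 1.317]
force: [-0.5, -2.4, 0.7]
gripper_width: 0.7
t 5.03 deck [-97.6  25.1  22.2] r,t 100.8 14.4 phi 26.8 z [ 0.002 -0.005 -1.   ] F [-0.5 -2.4  0.7] w 0.7 pos [479.6  28.2  56.7]
[[255,-2.2,-0.7,0.2,0.3,0.2,0.2],[255,3.5,-0.7,-0.0,0.0,-0.0,2.0],[255,3.5,-0.8,-0.0,0.0,-0.0,2.0],[255,3.5,-0.7,-0.0,-0.0,0.0,2.0],[255,3.5,-0.8,-0.0,-0.0,0.0,2.0],[255,3.5,-0.7,-0.0,0.0,-0.0,2.0],[255,3.5,-0.8,-0.0,0.0,-0.0,2.0]]
```

Good tracking with the bias; continue.

```bash
python3 -m creep '[[255,3.5,-1.4,0.5,0.1,0.1,2.4],[255,3.5,-1.3,0.5,0.1,0,2.2],[255,3.5,-1.3,0.5,0.1,0,2.2],[255,3.5,-1.3,0.5,0.1,0,2.2],[255,3.5,-1.3,0.5,0.1,0,2.2],[255,3.5,-1.3,0.5,0.1,0,2.2]]'
python3 - <<'E'
from h import *;from cell import bot
where(bot)
rows(bot,[push(t) for t in range(50,65,4)],255,step=5)
E
```

```text
t: 5.53
position: [480.7, 52.1, 57.2]
ee_rot: [2.983, -0.132, 1.069]
force: [-1.9, -4.9, 2.5]
gripper_width: 0.4
t 5.53 deck [-91.7  48.3  21.4] r,t 103.6 27.8 phi 41.1 z [-0.004 -0.004 -1.   ] F [-1.9 -4.9  2.5] w 0.4 pos [480.7  52.1  57.2]
[[255,1.4,1.4,-0.6,-0.0,0.3,0.9],[255,3.5,-0.7,-0.0,0.0,0.0,2.0],[255,3.5,-0.8,-0.0,0.0,0.0,2.0],[255,3.5,-0.7,0.0,0.0,0.0,2.0],[255,3.5,-0.8,0.0,0.0,0.0,2.0],[255,3.5,-0.7,0.0,-0.0,-0.0,2.0],[255,3.5,-0.8,0.0,-0.0,-0.0,2.0]]
```

```bash
python3 -m creep '[[255,3.5,0.5,-0.2,0.1,0.1,2.2],[255,3.5,-0.5,0.3,0,0,2.1],[255,3.5,-1,0.3,0,0,2.1],[255,3.5,-1,0.3,0,0,2.1],[255,3.5,-1,0.3,0,0,2.1],[255,3.5,-1,0.3,0,0,2.1]]'
python3 - <<'E'
from h import *;from cell import bot
where(bot)
rows(bot,[push(t) for t in range(62,75,4)],255,step=5)
E
```

```text
t: 6.03
position: [487.3, 73.6, 59.2]
ee_rot: [3.022, -0.161, 0.83]
force: [-1.4, -2.9, 0.9]
gripper_width: 0.8
t 6.03 deck [-80.7  68.   21.2] r,t 105.5 40.1 phi 54.7 z [-0.009 -0.004 -1.   ] F [-1.4 -2.9  0.9] w 0.8 pos [487.3  73.6  59.2]
[[255,1.3,3.4,-0.8,-0.1,0.5,-0.7],[255,3.5,-0.7,-0.0,0.0,-0.0,2.0],[255,3.5,-0.8,-0.0,0.0,-0.0,2.0],[255,3.5,-0.7,0.0,-0.0,0.0,2.0],[255,3.5,-0.8,0.0,-0.0,0.0,2.0],[255,3.5,-0.7,-0.0,0.0,0.0,2.0],[255,3.5,-0.8,-0.0,0.0,0.0,2.0]]
```

```bash
python3 -m creep '[[255,3.5,1.5,-0.5,0,0.2,1.3],[255,3.5,1,-0.2,0,0.2,2],[255,3.5,-0.5,0,0,0.1,2],[255,3.5,-0.7,0,0,0,2],[255,3.5,-0.7,0,0,0,2],[255,3.5,-0.7,0,0,0,2]]'
python3 - <<'E'
from h import *;from cell import bot
where(bot)
rows(bot,[push(t) for t in range(74,83,4)],255,step=5)
E
```

```text
t: 6.53
position: [497.7, 90.6, 62.8]
ee_rot: [3.064, -0.182, 0.615]
force: [-2.9, -2.2, 1.0]
gripper_width: 0.8
t 6.53 deck [-66.6  82.5  21.8] r,t 106.0 51.1 phi 66.9 z [-0.012  0.001 -1.   ] F [-2.9 -2.2  1. ] w 0.8 pos [497.7  90.6  62.8]
[[255,3.2,3.4,-0.2,-0.3,0.6,-0.9],[255,3.5,-0.7,0.0,-0.0,-0.0,2.0],[255,3.5,-0.8,0.0,-0.0,-0.0,2.0],[255,3.5,-0.7,-0.0,0.0,0.0,2.0],[255,3.5,-0.8,-0.0,0.0,0.0,2.0]]
```

```bash
python3 -m creep '[[255,3.5,2.5,-0.2,-0.1,0.3,1],[255,3.5,1.5,0,0,0.2,2],[255,3.5,0,0,0,0.1,2],[255,3.5,-0.5,0,0,0,2],[255,3.5,-0.5,0,0,0,2],[255,3.5,-0.5,0,0,0,2]]'
python3 - <<'E'
from h import *;from cell import bot
where(bot)
rows(bot,[push(t) for t in range(86,95,4)],255,step=5)
c=bot.camera("scene");cv2.imwrite("pics/s3.png",cv2.resize(c["img"][150:300,200:400,::-1],None,fx=4,fy=4))
E
```

```text
t: 7.03
position: [510.4, 100.5, 64.8]
ee_rot: [3.108, -0.189, 0.409]
force: [-5.7, -4.4, 2.7]
gripper_width: 0.3
t 7.03 deck [-52.   89.6  20.8] r,t 103.6 59.9 phi 78.5 z [-0.018  0.005 -1.   ] F [-5.7 -4.4  2.7] w 0.3 pos [510.4 100.5  64.8]
[[255,4.1,-0.3,-0.7,-0.2,0.5,-0.3],[255,4.1,-0.3,-0.6,-0.2,0.5,-0.3],[255,3.5,-0.7,0.0,-0.0,-0.0,2.0],[255,3.5,-0.8,0.0,-0.0,-0.0,2.0],[255,3.5,-0.7,-0.0,0.0,0.0,2.0],[255,3.5,-0.8,-0.0,0.0,0.0,2.0]]
```

View pics/s3.png

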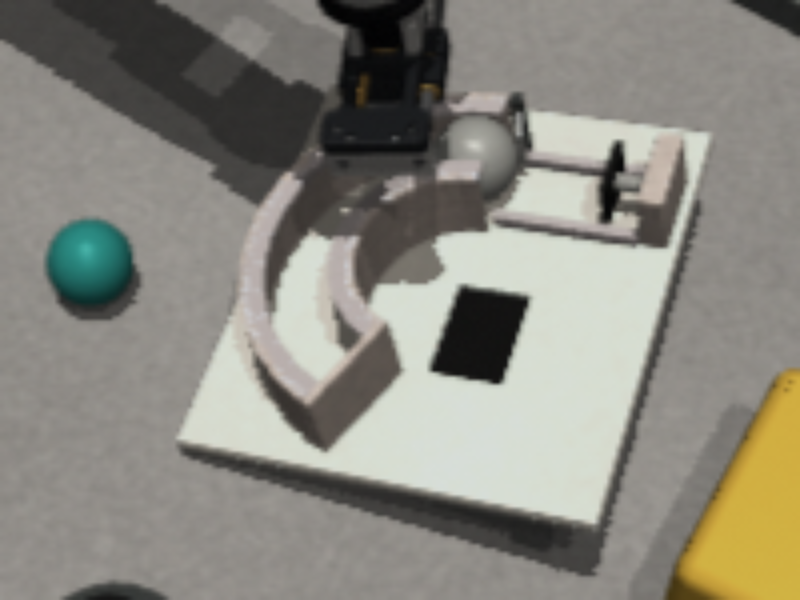

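```bash
python3 -m creep '[[255,3.5,-0.3,-0.7,-0.2,0.4,1],[255,3.5,-0.5,-0.3,-0.1,0.4,1.5],[255,3.5,-0.5,0,0,0.1,1.5],[255,3.5,-0.5,0,0,0.1,1.5]]'
python3 - <<'E'
from h import *;from cell import bot
where(bot)
rows(bot,[(deckP(-30,96.5,22),deckR(88)),(deckP(-15,97,22),deckR(90))],255,step=3.5)
E
```

```text
t: 7.42
position: [514.8, 107.1, 64.7]
ee_rot: [3.127, -0.19, 0.306]
force: [-5.9, -2.5, 2.8]
gripper_width: 0.4
t 7.42 deck [-46.5  95.1  19.5] r,t 105.9 64.0 phi 84.3 z [-0.019  0.004 -1.   ] F [-5.9 -2.5  2.8] w 0.4 pos [514.8 107.1  64.7]
[[255,3.3,0.1,-0.6,-0.1,0.2,0.7],[255,3.3,0.0,-0.5,-0.1,0.2,0.7],[255,3.3,-0.0,-0.5,-0.1,0.2,0.7],[255,3.3,-0.1,-0.5,-0.1,0.2,0.7],[255,3.3,-0.1,-0.5,-0.1,0.2,0.7],[255,3.0,0.0,-0.0,-0.0,-0.0,0.4],[255,3.0,-0.0,-0.0,-0.0,-0.0,0.4],[255,3.0,-0.0,-0.0,-0.0,-0.0,0.4],[255,3.0,-0.1,-0.0,-0.0,-0.0,0.4],[255,3.0,-0.1,-0.0,-0.0,-0.0,0.4]]
```

```bash
python3 -m creep '[[255,4.5,1.5,-1,-0.1,0.4,0.8],[255,4.5,1,-0.8,-0.1,0.3,0.8],[255,4.5,0.5,-0.5,-0.1,0.2,0.7],[255,4.5,0.3,-0.5,-0.1,0.2,0.7]]'
python3 - <<'E'
from h import *;from cell import bot
where(bot)
rows(bot,[(deckP(-15,97,22),deckR(90)),(deckP(0,97,22),deckR(90))],255,step=3.5)
E
```

```text
t: 7.75
position: [523.1, 109.1, 66.3]
ee_rot: [3.135, -0.188, 0.248]
force: [-7.0, -4.1, 2.4]
gripper_width: 0.5
t 7.75 deck [-37.9  95.4  19.3] r,t 102.7 68.4 phi 87.6 z [-0.021  0.001 -1.   ] F [-7.  -4.1  2.4] w 0.5 pos [523.1 109.1  66.3]
[[255,3.3,-0.1,-0.5,-0.0,0.2,0.3],[255,3.3,-0.1,-0.5,-0.0,0.2,0.3],[255,3.3,-0.1,-0.4,-0.0,0.2,0.3],[255,3.3,-0.1,-0.4,-0.0,0.2,0.3],[255,3.3,-0.2,-0.4,-0.0,0.2,0.3],[255,3.3,-0.2,-0.4,-0.0,0.2,0.3],[255,3.3,-0.2,-0.4,-0.0,0.2,0.3],[255,3.0,0.0,0.0,0.0,0.0,0.0],[255,3.0,0.0,0.0,0.0,0.0,0.0],[255,3.0,0.0,0.0,0.0,0.0,0.0]]
[[255,3.0,0.0,0.0,0.0,0.0,0.0],[255,3.0,0.0,0.0,0.0,0.0,0.0]]
```

```bash
python3 -m creep '[[255,4.5,0.3,-1,0,0.4,0.4],[255,4.5,0.1,-0.7,0,0.3,0.4],[255,4.5,0,-0.7,0,0.3,0.4],[255,4.5,0,-0.5,0,0.2,0.4],[255,4.5,0,-0.5,0,0.2,0.4]]'
python3 - <<'E'
from h import *;from cell import bot
where(bot)
rows(bot,[(deckP(5,97,22),deckR(90))],255,step=3.5)
E
```

```text
t: 8.17
position: [532.5, 114.1, 68.0]
ee_rot: [-3.136, -0.184, 0.21]
force: [-6.7, -2.1, 3.0]
gripper_width: 0.4
t 8.17 deck [-27.5  98.5  18.8] r,t 102.2 74.4 phi 89.7 z [-0.026  0.006 -1.   ] F [-6.7 -2.1  3. ] w 0.4 pos [532.5 114.1  68. ]
[[255,3.2,0.2,-0.4,-0.0,0.1,0.0],[255,3.2,0.2,-0.4,-0.0,0.1,0.0],[255,3.2,0.2,-0.4,-0.0,0.1,0.0],[255,3.2,0.2,-0.4,-0.0,0.1,0.0],[255,3.2,0.2,-0.4,-0.0,0.1,0.0],[255,3.2,0.2,-0.4,-0.0,0.1,0.0],[255,3.2,0.2,-0.4,-0.0,0.1,0.0],[255,3.2,0.2,-0.3,-0.0,0.1,0.0],[255,3.3,0.1,-0.3,-0.0,0.1,0.0],[255,3.3,0.1,-0.3,-0.0,0.1,0.0]]
```

```bash
python3 -m creep '[[255,4.5,0.5,-1,0,0.4,0],[255,4.5,0.2,-0.8,0,0.4,0],[255,4.5,0.2,-0.7,0,0.3,0],[255,4.5,0.2,-0.7,0,0.3,0],[255,4.5,0.2,-0.7,0,0.3,0]]'
python3 - <<'E'
from h import *;from cell import bot
where(bot)
E
```

```text
t: 8.58
position: [544.0, 118.5, 71.2]
ee_rot: [-3.131, -0.19, 0.207]
force: [-5.9, -2.0, 1.5]
gripper_width: 0.3
t 8.58 deck [-15.  100.4  19.4] r,t 101.5 81.5 phi 89.9 z [-0.02   0.011 -1.   ] F [-5.9 -2.   1.5] w 0.3 pos [544.  118.5  71.2]
```

```bash
python3 -m creep '[[255,4.5,1.5,-1,0,0.4,0],[255,4.5,1,-0.8,0,0.4,0],[255,4,0.7,-0.7,0,0.3,0],[255,4,0.5,-0.7,0,0.3,0]]'
python3 - <<'E'
from h import *;from cell import bot
where(bot)
E
```

```text
t: 8.92
position: [553.3, 119.5, 74.1]
ee_rot: [-3.126, -0.197, 0.205]
force: [-5.3, -0.8, 1.7]
gripper_width: 0.4
t 8.92 deck [-5.3 99.5 20.4] r,t 99.6 87.0 phi 90.0 z [-0.013  0.016 -1.   ] F [-5.3 -0.8  1.7] w 0.4 pos [553.3 119.5  74.1]
```

```bash
python3 -m creep '[[255,4,1.8,-0.6,0,0.2,0],[255,4,1.5,-0.5,0,0.2,0],[255,4,1,-0.5,0,0.2,0],[255,3.5,0.7,-0.5,0,0.2,0]]'
python3 - <<'E'
from h import *;from cell import bot
where(bot)
c=bot.camera("scene");P=(cloud(c)-O)@RD
q=(abs(P[...,0]-100)<26)&(abs(P[...,1]-100)<18)&(P[...,2]>15)&(P[...,2]<43);print("buffer face x",np.percentile(P[q][:,0],[2,10,25]).round(1))
q=(abs(P[...,0]-45)<35)&(abs(P[...,1]-100)<30)&(P[...,2]>38)&(P[...,2]<64)
print("ball top",q.sum(),P[q][P[q][:,2].argmax()].round(1))
cv2.imwrite("pics/s4.png",cv2.resize(c["img"][150:270,270:400,::-1],None,fx=5,fy=5))
E
```

```text
t: 9.25
position: [565.0, 119.0, 77.3]
ee_rot: [-3.122, -0.202, 0.203]
force: [-2.2, -0.6, 0.6]
gripper_width: 0.2
t 9.25 deck [ 6.6 96.6 21. ] r,t 96.8 93.9 phi 90.1 z [-0.008  0.019 -1.   ] F [-2.2 -0.6  0.6] w 0.2 pos [565.  119.   77.3]
buffer face x [74.6 83.9 85.2]
ball top 334 [16.1 90.5 63.8]
```

View pics/s4.png

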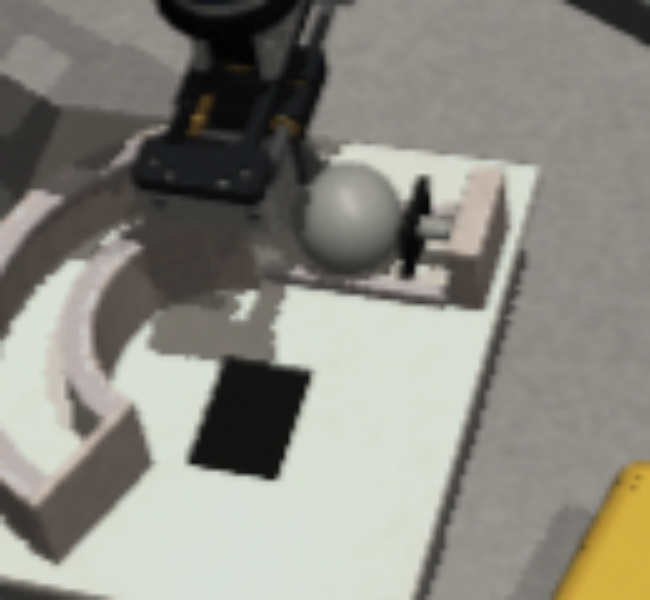

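```bash
python3 -m creep '[[255,3,0.5,-0.5,0,0.2,0],[255,3,0.2,-0.3,0,0.1,0],[255,0.5,0,0,0,0,0]]'
python3 - <<'E'
from h import *;from cell import bot
where(bot)
E
```

```text
t: 9.55
position: [570.8, 119.7, 78.8]
ee_rot: [-3.121, -0.204, 0.203]
force: [-4.8, -0.8, 1.4]
gripper_width: 0.2
t 9.55 deck [12.5 96.1 21.4] r,t 96.9 97.4 phi 90.1 z [-0.005  0.02  -1.   ] F [-4.8 -0.8  1.4] w 0.2 pos [570.8 119.7  78.8]
```

```bash
python3 -m creep '[[255,2.5,0.8,-0.2,0,0,0],[255,2,0.5,0,0,0,0],[255,1.5,0,0,0,0,0]]'
python3 - <<'E'
from h import *;from cell import bot
where(bot)
for n in("scene","top"):
    c=bot.camera(n);P=(cloud(c)-O)@RD
    for nm,(a,b) in dict(closed=((0,12),(112,136)),open=((14,40),(122,146))).items():
        q=(P[...,0]>a[0])&(P[...,0]<a[1])&(P[...,1]>b[0])&(P[...,1]<b[1])&(P[...,2]>8)&(P[...,2]<52);print(n,nm,q.sum(),np.median(P[q],0).round(1) if q.any() else "")
    if n=="scene":
        q=(abs(P[...,0]-80)<25)&(abs(P[...,1]-100)<20)&(P[...,2]>20)&(P[...,2]<43);print("buf",np.percentile(P[q][:,0],[5,20,50,80]).round(1))
E
```

```text
t: 9.8
position: [571.4, 119.6, 77.5]
ee_rot: [-3.119, -0.189, 0.205]
force: [-7.9, -1.9, 2.3]
gripper_width: 0.6
t 9.8 deck [12.8 95.9 19.9] r,t 96.7 97.6 phi 90.0 z [-0.021  0.023 -1.   ] F [-7.9 -1.9  2.3] w 0.6 pos [571.4 119.6  77.5]
scene closed 2 [ 11.6 135.6  20. ]
scene open 0 
buf [72.6 77.5 87.2 92.2]
top closed 0 
top open 0
```

```bash
python3 -m creep '[[255,0.5,0,-12,0,0,0],[255,0.5,0,-20,0,0.3,0],[255,0,0,-25,0,0.3,0],[255,0,0,-25,0,0.3,0],[255,0,0,-25,0,0.3,0],[255,-20,0,-15,0,0,0],[255,-25,0,-5,0,0,0],[255,-25,0,-5,0,0,0],[255,-25,0,-5,0,0,0],[255,0,0,0,0,0,0]]'
python3 - <<'E'
from h import *;from cell import bot
where(bot)
c=bot.camera("scene");P=(cloud(c)-O)@RD
cv2.imwrite("pics/s5.png",cv2.resize(c["img"][150:270,250:400,::-1],None,fx=5,fy=5))
E
```

```text
t: 10.73
position: [461.4, 91.8, 202.7]
ee_rot: [-3.123, -0.238, 0.202]
force: [-0.8, -0.8, 0.5]
gripper_width: 0.7
t 10.73 deck [-72.   91.1 166. ] r,t 116.1 51.7 phi 90.2 z [ 0.028  0.018 -0.999] F [-0.8 -0.8  0.5] w 0.7 pos [461.4  91.8 202.7]
```

View pics/s5.png

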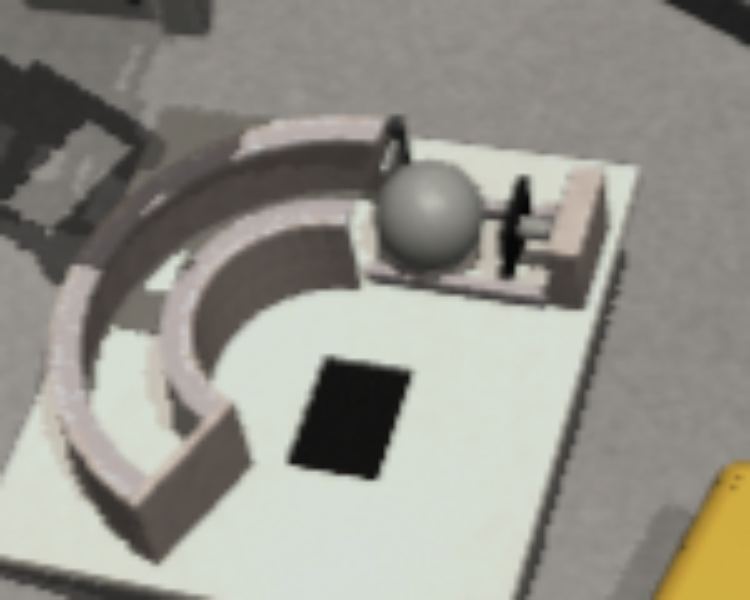

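```bash
cat >> h.py <<'E'
def ball(c,frame0,box,r=30):
    P=cloud(c);L=(P-O)@RD;from scipy.optimize import least_squares
    q=np.linalg.norm(L-frame0,axis=-1)<38; q&=L[...,2]>frame0[2]+3
    B=L[q];b=least_squares(lambda p:np.linalg.norm(B-p,axis=1)-r,frame0,loss='soft_l1',f_scale=1.);return b.x.round(1),q.sum(),np.median(abs(b.fun)).round(2)
E
python3 - <<'E'
from h import *;from cell import bot
for n in("scene","top"):print(n,ball(bot.camera(n),np.array([33,98,30.]),0))
rows(bot,[(deckP(33,98,110),deckR(90)),(deckP(33,98,75),deckR(90))],0,step=25)
E
```

```text
scene (array([34.8, 98.8, 30.5]), np.int64(336), np.float64(1.21))
top (array([33.1, 97.5, 28.8]), np.int64(328), np.float64(1.01))
[[0,20.1,-1.3,11.8,-0.2,-0.3,-0.0],[0,20.2,-1.4,11.7,-0.2,-0.3,-0.0],[0,20.2,-1.4,11.6,-0.2,-0.3,-0.0],[0,20.3,-1.4,11.5,-0.2,-0.3,-0.0],[0,20.4,-1.4,11.4,-0.2,-0.3,-0.0],[0,-0.0,-0.0,17.5,0.0,0.0,0.0],[0,-0.0,-0.0,17.5,0.0,0.0,0.0]]
```

```bash
python3 -m creep '[[0,0,0,0,0,0,0],[0,20,-1.4,11.5,-0.2,-0.3,0],[0,20,-1.4,11.5,-0.2,-0.3,0],[0,20,-1.4,11.5,-0.2,-0.3,0],[0,20,-1.4,11.5,-0.2,-0.3,0],[0,20,-1.4,11.5,-0.2,-0.3,0],[0,0,0,0,0,0,0],[0,0,0,0,0,0,0]]' 
python3 - <<'E'
from h import *;from cell import bot
where(bot)
rows(bot,[(deckP(33.5,98,80),deckR(90)),(deckP(33.5,98,13),deckR(90))],0,step=12)
E
```

```text
t: 11.55
position: [584.9, 124.2, 168.5]
ee_rot: [3.141, -0.217, 0.203]
force: [-0.2, 0.2, -0.4]
gripper_width: 50.3
t 11.55 deck [ 45.6  97.7 106. ] r,t 107.8 115.0 phi 90.1 z [ 0.007 -0.001 -1.   ] F [-0.2  0.2 -0.4] w 50.3 pos [584.9 124.2 168.5]
[[0,-4.1,-0.1,8.7,0.0,-0.1,-0.0],[0,-4.1,-0.1,8.7,0.0,-0.1,-0.0],[0,-4.0,-0.1,8.7,0.0,-0.1,-0.0],[0,0.0,-0.0,11.2,0.0,0.0,0.0],[0,0.0,-0.0,11.2,0.0,0.0,0.0],[0,0.0,-0.0,11.2,0.0,0.0,0.0],[0,0.0,-0.0,11.2,0.0,0.0,0.0],[0,0.0,-0.0,11.2,0.0,0.0,0.0],[0,0.0,-0.0,11.2,0.0,0.0,0.0]]
```

```bash
python3 -m creep '[[0,-4,0,4,0,-0.1,0],[0,-4,0,4,0,-0.1,0],[0,-4,0,4,0,-0.1,0],[0,0,0,0,0,0,0],[0,0,0,0,0,0,0],[0,0,0,0,0,0,0],[0,0,0,0,0,0,0],[0,0,0,0,0,0,0]]' 
python3 - <<'E'
from h import *;from cell import bot
where(bot)
rows(bot,[(deckP(33.5,98,80),deckR(90)),(deckP(33.5,98,13),deckR(90))],0,step=12)
E
```

```text
t: 12.22
position: [573.3, 121.6, 153.3]
ee_rot: [3.141, -0.212, 0.202]
force: [-0.2, -0.3, -0.5]
gripper_width: 93.7
t 12.22 deck [30.9 97.5 93.7] r,t 102.3 107.6 phi 90.2 z [ 0.003 -0.002 -1.   ] F [-0.2 -0.3 -0.5] w 93.7 pos [573.3 121.6 153.3]
[[0,1.3,-0.3,6.8,0.0,-0.1,-0.1],[0,1.3,-0.3,6.8,0.0,-0.1,-0.1],[0,0.0,-0.0,11.2,0.0,0.0,0.0],[0,0.0,-0.0,11.2,0.0,0.0,0.0],[0,0.0,-0.0,11.2,0.0,0.0,0.0],[0,0.0,-0.0,11.2,0.0,0.0,0.0],[0,0.0,-0.0,11.2,0.0,0.0,0.0],[0,0.0,-0.0,11.2,0.0,0.0,0.0]]
```

```bash
python3 -m creep '[[0,1.3,-0.3,11,0,-0.1,0],[0,0.6,-0.2,11,0,0,0],[0,0,0,11,0,0,0],[0,0,0,11,0,0,0],[0,0,0,11,0,0,0],[0,0,0,8,0,0,0],[0,0,0,5,0,0,0],[0,0,0,2,0,0,0],[0,0,0,0,0,0,0]]' 
python3 - <<'E'
from h import *;from cell import bot
where(bot)
rows(bot,[(deckP(33.5,98,13),deckR(90))],0,step=12)
E
```

```text
t: 12.97
position: [590.3, 125.8, 75.9]
ee_rot: [3.141, -0.207, 0.202]
force: [0.2, 1.2, 0.9]
gripper_width: 94.1
t 12.97 deck [31.8 98.1 14.3] r,t 103.1 107.9 phi 90.2 z [-0.002 -0.001 -1.   ] F [0.2 1.2 0.9] w 94.1 pos [590.3 125.8  75.9]
[[0,1.7,0.1,1.3,0.1,0.1,-0.2]]
```

```bash
python3 -m creep '[[0,1.7,0,1.3,0,0,0],[255,0,0,0,0,0,0],[255,0,0,0,0,0,0],[255,0,0,0,0,0,0],[255,0,0,0,0,0,0],[255,0,0,0,0,0,0],[255,0,0,0,0,0,0],[255,0,0,0,0,0,0],[255,0,0,0,0,0,0],[255,0,0,0,0,0,0]]' 32
python3 - <<'E'
from h import *;from cell import bot
where(bot)
E
```

```text
t: 13.8
position: [593.9, 126.5, 77.5]
ee_rot: [3.141, -0.212, 0.202]
force: [0.8, 0.6, 0.0]
gripper_width: 59.3
t 13.8 deck [35.7 98.  15.1] r,t 104.4 110.0 phi 90.2 z [ 0.002 -0.002 -1.   ] F [0.8 0.6 0. ] w 59.3 pos [593.9 126.5  77.5]
```

```bash
python3 -m creep '[[255,0,0,-3,0,0,0],[255,0,0,-6,0,0,0],[255,0,0,-10,0,0,0],[255,0,0,-10,0,0,0],[255,0,0,-10,0,0,0],[255,0,0,-12,0,0,0],[255,0,0,-12,0,0,0],[255,0,0,-12,0,0,0],[255,0,0,-12,0,0,0],[255,0,0,0,0,0,0]]' 38
python3 - <<'E'
from h import *;from cell import bot
where(bot)
p,R,s=cur(bot);l=RD.T@(p-O)
print(ball(bot.camera("scene"),l+[0,0,17],0))
V=np.array([[1,0,0],[0,-1,0],[0,0,-1.]])
# upright, same yaw
x=R[:,0];a=np.arctan2(x[1],x[0]);Q=Rot.from_euler('z',a).as_matrix()@V
q0=p+[0,0,60.];q0[2]=220
rows(bot,[(q0,R),(np.array([510.8,-290.5,220]),Q)],255,step=30)
E
```

```text
t: 14.63
position: [569.3, 122.3, 165.9]
ee_rot: [-3.141, -0.2, 0.202]
force: [0.7, -0.7, -2.9]
gripper_width: 58.6
t 14.63 deck [ 29.8  99.  106.8] r,t 103.3 106.7 phi 90.2 z [-0.009  0.    -1.   ] F [ 0.7 -0.7 -2.9] w 58.6 pos [569.3 122.3 165.9]
(array([ 28.9,  99.3, 122. ]), np.int64(150), np.float64(1.1))
[[255,5.7,0.0,-27.1,-0.0,0.0,0.0],[255,5.7,0.0,-27.1,-0.0,0.0,0.0],[255,-9.8,28.0,-2.0,-0.0,-0.8,0.0],[255,-9.8,28.0,-1.9,-0.0,-0.8,0.0],[255,-9.9,28.0,-1.7,-0.0,-0.8,0.0],[255,-9.9,28.0,-1.6,-0.0,-0.8,0.0],[255,-9.9,28.0,-1.4,-0.0,-0.8,0.0],[255,-9.9,28.0,-1.3,-0.0,-0.8,0.0],[255,-9.9,28.0,-1.2,-0.0,-0.8,0.0],[255,-10.0,28.0,-1.0,-0.0,-0.8,0.0]]
[[255,-10.0,28.0,-0.9,-0.0,-0.8,0.0],[255,-10.0,28.0,-0.7,-0.0,-0.8,0.0],[255,-10.0,28.0,-0.6,-0.0,-0.8,0.0],[255,-10.0,28.0,-0.4,-0.0,-0.8,0.0],[255,-10.0,28.0,-0.3,-0.0,-0.8,0.0],[255,-10.0,28.0,-0.1,-0.0,-0.8,0.0]]
```

```bash
python3 -m creep '[[255,5,0,-20,0,0,0],[255,5,0,-22,0,0,0],[255,-6,18,-6,0,-0.8,0],[255,-10,28,-2,0,-0.8,0],[255,-10,28,-2,0,-0.8,0],[255,-10,28,-1.5,0,-0.8,0],[255,-10,28,-1.5,0,-0.8,0],[255,-10,28,-1.5,0,-0.8,0],[255,-10,28,-1.2,0,-0.8,0],[255,-10,28,-1,0,-0.8,0]]'; python3 -m creep '[[255,-10,28,-1,0,-0.8,0],[255,-10,28,-1,0,-0.8,0],[255,-10,28,-0.6,0,-0.8,0],[255,-10,28,0,0,-0.8,0],[255,-8,20,0,0,-0.8,0],[255,-5,12,0,0,-0.8,0],[255,0,0,0,0,0,0],[255,0,0,0,0,0,0]]'
python3 - <<'E'
from h import *;from cell import bot
where(bot)
p,R,s=cur(bot)
a=np.arctan2(R[1,0],R[0,0]);Q=Rot.from_euler('z',a).as_matrix()@np.diag([1,-1,-1.])
q=np.array([510.8,-290.5,150]);rows(bot,[(q,Q)],255,step=25)
E
```

```text
t: 15.52
position: [528.4, -104.6, 205.6]
ee_rot: [-3.131, -0.065, 0.213]
force: [0.8, -0.3, -4.3]
gripper_width: 58.9
t: 16.18
position: [500.1, -266.3, 196.7]
ee_rot: [-3.122, 0.032, 0.207]
force: [0.3, -0.9, -3.5]
gripper_width: 58.7
t 16.18 deck [-107.5 -267.4  167.4] r,t 288.2 -68.1 phi 89.9 z [-0.239  0.02  -0.971] F [ 0.3 -0.9 -3.5] w 58.7 pos [ 500.1 -266.3  196.7]
[[255,2.3,8.9,15.3,-0.4,0.6,-0.0],[255,2.2,8.8,15.4,-0.4,0.6,-0.0],[255,2.0,8.7,15.5,-0.4,0.6,-0.0]]
```

```bash
python3 -m creep '[[255,2.3,8.8,15,-0.4,0.6,0],[255,2.2,8.8,15,-0.4,0.6,0],[255,2,8.7,15,-0.4,0.6,0],[255,0,0,0,0,0,0],[255,0,0,0,0,0,0],[255,0,0,0,0,0,0]]'
python3 - <<'E'
from h import *;from cell import bot
where(bot)
p,R,s=cur(bot)
for n in("scene","top"):
    b=ball(bot.camera(n),RD.T@(p+[0,0,16]-O),0);w=O+RD@b[0];print(n,w.round(1),b[1:],"ball-tcp",(w-p).round(1))
a=np.arctan2(R[1,0],R[0,0]);Q=Rot.from_euler('z',a).as_matrix()@np.diag([1,-1,-1.])
q=np.array([510.8,-290.5,90]);rows(bot,[(q,Q)],255,step=15)
E
```

```text
t: 16.68
position: [512.6, -282.8, 149.5]
ee_rot: [-3.139, -0.002, 0.214]
force: [0.5, -1.3, -4.0]
gripper_width: 58.6
t 16.68 deck [-108.7 -286.1  119.4] r,t 306.1 -69.2 phi 89.5 z [-0.206  0.003 -0.978] F [ 0.5 -1.3 -4. ] w 58.6 pos [ 512.6 -282.8  149.5]
scene [ 511.5 -282.4  164.8] (np.int64(174), np.float64(0.95)) ball-tcp [-1.1  0.4 15.3]
top [ 512.6 -282.8  165.5] (np.int64(0), np.float64(nan)) ball-tcp [ 0.   0.1 16. ]
[[255,-0.8,1.3,12.1,-0.0,-0.0,-0.0],[255,-0.8,1.3,12.1,-0.0,-0.0,-0.0],[255,-0.8,1.3,12.1,-0.0,-0.0,-0.0],[255,-0.8,1.3,12.1,-0.0,-0.0,-0.0],[255,-0.8,1.3,12.1,-0.0,-0.0,-0.0]]
  return _methods._mean(a, axis=axis, dtype=dtype,
  ret = ret.dtype.type(ret / rcount)
```

```bash
python3 -m creep '[[255,-0.5,2,12,0,0,0],[255,-0.4,1.5,12,0,0,0],[255,-0.3,1.3,12,0,0,0],[255,-0.2,1.2,12,0,0,0],[255,0,1,10,0,0,0],[255,0,0,8,0,0,0],[255,0,0,6,0,0,0],[255,0,0,0,0,0,0],[255,0,0,0,0,0,0]]'
python3 - <<'E'
from h import *;from cell import bot
where(bot)
p,R,s=cur(bot)
c=bot.camera("scene");b=ball(c,RD.T@(p+[0,0,15]-O),0);w=O+RD@b[0];print(w.round(1),b[1:],"ball-tcp",(w-p).round(1))
Q=R;rows(bot,[(np.array([512.6,-290.1,61]),Q)],255,step=15)
cv2.imwrite("pics/s6.png",cv2.resize(c["img"][260:360,170:310,::-1],None,fx=5,fy=5))
E
```

```text
t: 17.53
position: [513.6, -290.5, 71.1]
ee_rot: [-3.14, -0.003, 0.215]
force: [0.5, -0.9, -3.1]
gripper_width: 58.9
t 17.53 deck [-125.5 -293.8   42.8] r,t 319.5 -66.9 phi 89.4 z [-0.205  0.001 -0.979] F [ 0.5 -0.9 -3.1] w 58.9 pos [ 513.6 -290.5   71.1]
[ 512.7 -290.7   86.3] (np.int64(159), np.float64(0.82)) ball-tcp [-0.9 -0.2 15.2]
[[255,-0.8,-0.4,10.1,-0.0,0.0,-0.0]]
```

View pics/s6.png

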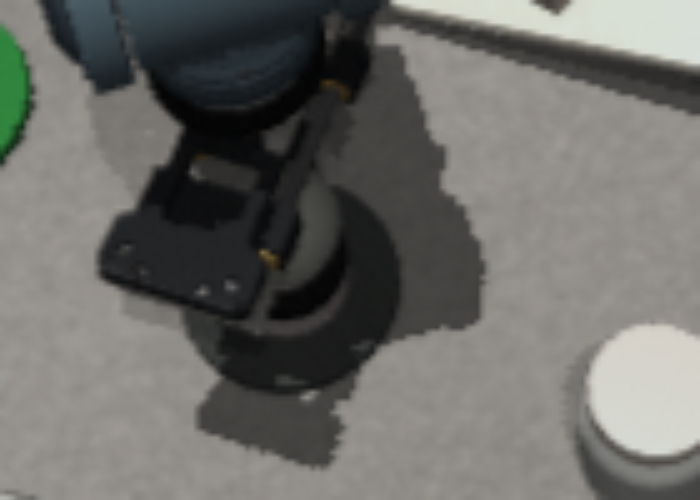

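```bash
python3 -m creep '[[255,-0.6,0,4,0,0,0],[255,0,0,3,0,0,0],[255,0,0,2,0,0,0],[255,0,0,1,0,0,0],[255,0,0,0,0,0,0]]'; python3 -m creep '[[255,0,0,1.5,0,0,0],[255,0,0,0.5,0,0,0],[255,0,0,0,0,0,0]]';
python3 - <<'E'
from h import *;from cell import bot
where(bot)
E
```

```text
t: 18.0
position: [514.3, -291.6, 62.4]
ee_rot: [3.14, -0.006, 0.215]
force: [0.1, 0.3, -3.4]
gripper_width: 58.9
t: 18.25
position: [514.7, -291.8, 60.8]
ee_rot: [3.139, -0.006, 0.215]
force: [-0.3, -0.3, -4.1]
gripper_width: 58.5
t 18.25 deck [-126.9 -295.3   32.6] r,t 321.4 -66.7 phi 89.4 z [-0.202 -0.003 -0.979] F [-0.3 -0.3 -4.1] w 58.5 pos [ 514.7 -291.8   60.8]
```

```bash
python3 -m creep '[[255,-1.7,-2,1,0,0,0],[255,-0.2,-0.2,1,0,0,0],[255,0,0,0,0,0,0]]'; python3 -m creep '[[255,-0.2,-0.2,1,0,0,0],[255,-0.2,-0.2,1,0,0,0]]';
python3 - <<'E'
from h import *;from cell import bot
where(bot)
E
```

```text
t: 18.5
position: [512.3, -290.0, 58.8]
ee_rot: [3.138, -0.006, 0.215]
force: [0.3, 0.1, -3.1]
gripper_width: 59.2
t: 18.67
position: [511.9, -289.7, 56.9]
ee_rot: [3.138, -0.007, 0.215]
force: [-0.5, -0.7, -3.6]
gripper_width: 59.0
t 18.67 deck [-130.  -292.7   29.3] r,t 320.3 -66.1 phi 89.4 z [-0.201 -0.003 -0.98 ] F [-0.5 -0.7 -3.6] w 59.0 pos [ 511.9 -289.7   56.9]
```

```bash
for i in 1 2 3; do python3 -m creep '[[255,0.1,0,0.8,0,0,0],[255,0,0,0,0,0,0]]' | egrep 'pos|force'; done
```

```text
position: [511.9, -289.7, 55.9]
force: [0.1, 0.6, -4.1]
position: [512.1, -289.8, 55.8]
force: [-0.9, 0.5, -2.4]
position: [512.1, -289.8, 55.7]
force: [-2.0, 0.8, -1.8]
```

```bash
python3 -m creep '[[255,0,0,1,0,0,0],[255,0,0,0,0,0,0]]' | egrep 'pos|force'; python3 -m creep '[[0,0,0,-0.5,0,0,0],[0,0,0,0,0,0,0],[0,0,0,0,0,0,0],[0,0,0,0,0,0,0],[0,0,0,0,0,0,0],[0,0,0,0,0,0,0],[0,0,0,0,0,0,0],[0,0,0,0,0,0,0]]' 10; python3 -m creep '[[0,0,0,-6,0,0,0],[0,0,0,-10,0,0,0],[0,0,0,-20,0,0,0],[0,0,0,-30,0,0,0],[0,0,0,-40,0,0,0],[0,0,0,-30,0,0,0],[0,-25,0,-25,0,0,0],[0,-30,0,0,0,0,0],[0,-30,0,0,0,0,0],[0,0,0,0,0,0,0]]'
python3 - <<'E'
from h import *;from cell import bot
for n in("scene","top"):
    c=bot.camera(n);b=ball(c,RD.T@(np.array([510.8,-290.5,70])-O),0);print(n,(O+RD@b[0]).round(1),b[1:])
    P=(cloud(c)-O)@RD
    for nm,(a,bb) in dict(closed=((0,12),(112,136)),open=((14,40),(122,146))).items():
        q=(P[...,0]>a[0])&(P[...,0]<a[1])&(P[...,1]>bb[0])&(P[...,1]<bb[1])&(P[...,2]>12)&(P[...,2]<52);print(n,nm,q.sum(),np.median(P[q],0).round(1) if q.any() else "")
    if n=="scene": cv2.imwrite("pics/s7.png",cv2.resize(c["img"][150:390,150:400,::-1],None,fx=2.4,fy=2.4,interpolation=2))
E
```

```text
position: [512.1, -289.8, 55.7]
force: [-2.1, 1.3, -1.7]
t: 20.0
position: [514.9, -292.0, 57.9]
ee_rot: [3.132, -0.011, 0.215]
force: [-0.1, 0.9, -0.2]
gripper_width: 94.1
t: 20.83
position: [428.0, -309.5, 234.4]
ee_rot: [3.126, -0.013, 0.219]
force: [0.2, -0.8, -0.1]
gripper_width: 94.0
scene [ 511.1 -289.6   71. ] (np.int64(452), np.float64(1.02))
scene closed 48 [  8.5 124.9  37.9]
scene open 3 [ 30.  124.3  12.4]
top [ 509.7 -291.6   70.1] (np.int64(306), np.float64(1.19))
top closed 20 [  7.1 123.8  43.7]
top open 0
```

View pics/s7.png

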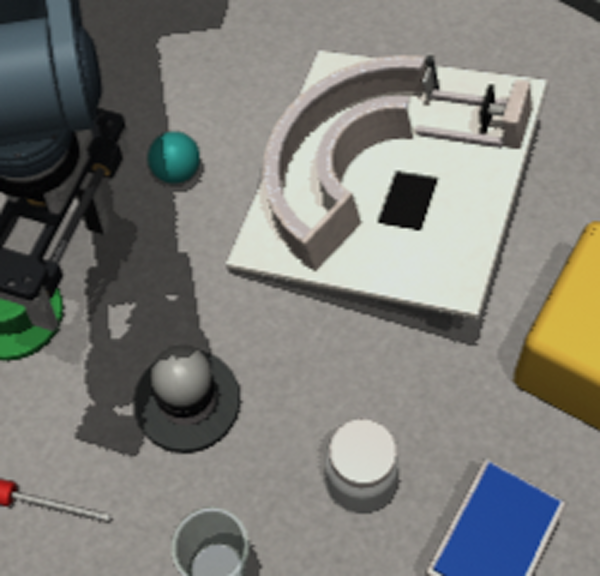

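The picture shows the ball (about pixel 182,378) seated in the black stand. The gate (about 430,80) is shut and the arm is clear.

```bash
python3 -m creep '[[0,0,0,0,0,0,0],[0,0,0,0,0,0,0],[0,0,0,0,0,0,0]]'; python3 -c "
from cell import bot
print(bot.close_job())"
```

```text
t: 21.18
position: [431.8, -308.1, 233.7]
ee_rot: [3.127, -0.015, 0.222]
force: [-1.0, 0.6, 0.3]
gripper_width: 94.1
the job is handed in; nothing more can be done
None
```

The ball is out of the rack and resting in the ring seat of the black stand. I handed the job in at about 21 s of the 59 s allowed.

I pushed it up the track with shut fingers, through the gate and a few mm into the buffer. It parked in the bay with the gate shut behind it. I then gripped it across the track, lifted it out, lowered it until it touched the seat, and let go.

**Last checks**
- **Ball:** the two cameras put its centre at (511.1, -289.6, 71.0) and (509.7, -291.6, 70.1) mm. The target is about (510.8, -290.5, 70). The cameras differ by about 2.5 mm, and each is within about 2 mm of the target.
- **Gate:** depth readings from both cameras show it at its closed position.
- **Robot:** it stands clear with the gripper open and shows no contact force. In the last picture the things near the stand look undisturbed. I did not measure the other bystanders.

**What went less well**
- **First push:** the finger drifted towards the inside of the track and partly jammed the ball, with about 18 N on the tool. I backed off, re-centred, and pushed again in shorter steps, and it ran freely.
- **Not seen directly:** while the finger held the ball at the buffer, the gripper hid the gate from both cameras and I could not read how far the buffer was pressed. I took the press from the contact force, about 8 N, which suggests around 5 to 8 mm. I saw that the gate had shut only after lifting the finger clear.

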